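# Step the load on a board in its test jig

### The arm

A 6-joint arm with a two-finger parallel gripper is mounted at the origin on a cart in front of the work surface, level with it; the furniture and walls round the work are solid. World frame = base frame: x ahead of the robot, y to its left, z up, the work surface at z = 0. Lengths are in mm, angles in rad, forces in N, time in s.
With the tool pointing down it reaches from about 350 to 975 mm from the base axis. Payload 7.1 kg.
Tool frame: the origin (TCP) lies midway between the tips of the shut fingers; the grasp point (between the pads) lies 19 mm behind it (ctrl.grip_depth is the distance from the TCP to the grasp point, in mm); z points along the fingers, y is the line along which they close (so a half turn about z gives the same grasp; the last joint's range is limited). The gripper opens to 88 mm and grips with 3 to 60 N. Pads are 20 mm wide; open, the fingers measure 115 mm over their backs; the gripper's body (75 mm by 178 mm) begins 61 mm behind the grasp point.
Start: joints at [-1.183, 0.423, 1.63, -0, 1.089, -0.019], TCP at [247.311, -573.971, 222.675] pointing down, gripper open.
Joint ranges: [-3, 3], [-0.9, 2.11], [0.09, 2.58], [-1.31, 4.45], [0.11, 2.69], [-2.54, 2.54]. Speed limits (rad/s): [2.39, 2.39, 3.01, 3.14, 3.14, 3.14].

### API

Orientations are given as a rotation vector (axis times angle).
In Python, from workcell import get_obs, vision, ctrl gives the robot as it stands.
- The arm moves only by the tool step_arm, never from a script. Its argument "plan" is a list of rows, each a list of 7 numbers: the opening, from -1 (shut) to 1 (fully open), then the shift along the tool's x, y, z as a fraction of full scale, then the turn, a rotation vector about the tool's x, y, z as a fraction of full scale. In form: [[fingers, dx, dy, dz, wx, wy, wz], ...]. A call has 1 to 20 rows; each row shifts and turns the commanded pose from where the row before left it, along the tool's axes as they then stand; what a row does not reach is not made up. Full scale, the value 1, is 50 mm for a shift and 0.12 rad for a turn. A row lasts 1/8 s, in which the tool goes at most 62.5 mm and 10.7 degrees, less where a joint would pass 70% of its speed; a pose out of reach is approached as far as the arm can. A call with a number of a shift or a turn outside -1 to 1 is refused whole. A call with a gripper value outside its range is refused whole. The fingers move at their own pace and stop on an object; the grip force is fixed at half the most. Time passes only in rows, so rows that do not move let the fingers close. It gives the time, the measured TCP pose, the force, the opening and the grip force at its end, in the units of the state.
- get_obs(): the state, without advancing time (a new reading comes with each control period).
- vision.get_image(name): name is "side" or "top"; returns a dict with "pixels" (420x560x3 uint8, red, green, blue), "depth" (420x560 float32, mm along the optical axis (not along the pixel's ray), 0 where there is no reading), "fx", "fy", "cx", "cy" (pixels), "T" (4x4, takes a point from camera to world coordinates). Camera axes: x right, y down, z forward; pixel columns grow to the right and rows downward; lengths in mm; the calibration is good to about 2 mm. A picture is of the moment at which its call begins.
- ctrl.close_job(): hands the job in; it is judged then, once.
The state is a dict: "t": time; "qpos": joint angles; "qvel": joint speeds; "joint_torque": joint torques, N m; "ee_pos": TCP position; "orientation": TCP orientation; "ft_force": force on the tool from outside, world axes, zero at the start; "moment": the same for the moment, N m; "width": finger opening in mm; "grasp_force": force on a finger pad.
Only numpy, scipy, OpenCV 4.12 (cv2) and the standard library are available. Lean on these libraries where they do the work, as an engineer would, in place of code of your own. Each camera call takes 0.05 s, during which the arm holds its last target. There are 200 camera calls.

### The job

A board is to be load-tested at step three: first lay the aluminium retaining bar with the red handle across the test jig's two supports, so that both dowels come up through its holes and it lies flat over the board, and let go of it. Then grip the black selector knob at the front of the jig and turn it clockwise from off, counting the clicks by feel: rest for about a second on the first stop and again on the second, go on to the third and never past it. The knob springs back to off when let go, so finish still gripping it and holding it on the third stop, with the bar in place and the other things on the table left where they are.

Things in the scene. Friction and masses are not known exactly. Their poses are not given: they have to be found in the camera images.
- retaining_bar: Loose aluminium bar 30 x 160 x 8 mm, long axis along its y, the same end for end, about 0.12 kg. It stands on four rubber feet; origin at the centre of their undersides, bar underside 11.5 mm and top 19.5 mm above it. Round holes of 10 mm through it at y = +66 and -66 mm. Starts on the table right or left of the jig, roughly lengthwise to the robot's x.
- bar_handle (a point): Point in the bar's red handle, 39.5 mm above the bar's origin; axes of the bar. The handle is a block on the middle of the bar, 14 mm in x (grip it across this), 52 mm in y, from 19.5 to 49.5 mm above the bar's origin.
- jig: Test jig, fixed to the table: black base plate 104 x 190 mm, 12 mm high, with a grey control housing (76 x 112 mm, 40 mm high) on its near side. Origin on the table under the middle of the board; x points from knob to board, away from the robot, y along the line of the two supports, z up. Turned by up to 15 degrees.
- seat (a point): Point midway between the two aluminium supports, at the height of their flat tops (36 mm over the table); axes of the jig. Support centres 66 mm to either side along y. When the bar is seated its origin is 11.5 mm below this point and its y axis lies along this y axis, either way round.
- post_left (a point): Foot of the dowel on the left (+y) support, on its flat top; axes of the jig. The support is 40 mm (x) by 22 mm (y), top 36 mm over the table. The steel dowel on it is 7 mm in diameter and 15 mm high, its last 4 mm tapered to 2.4 mm.
- post_right (a point): Foot of the dowel on the right (-y) support; otherwise as post_left.
- selector (a joint): Angle of the selector knob in rad: 0 = off, growing clockwise seen from above. Stops every 22.5 degrees: 0.393, 0.785, 1.178 (third), 1.571; travel ends at 1.62. A spring turns it back to off within 0.2 s when let go. The torque needed falls from about 0.13 to 0.03 N m on the way to a stop and jumps up by about 0.11 N m on it: the click.
- knob_grip (a point): Point in the black knob's grip bar on its upright axis, 56.5 mm over the table, 90 mm towards the robot from the jig's origin. Turns with the knob: x is the way its white line points (at off 45 degrees left of the jig's x), z up. Grip bar 36 mm long (x), 12 mm thick (y: grip across this), from 46 to 66 mm over the table, on a 40 mm round skirt.
- knob_axis (a point): Point on the knob's axis on top of the housing, 40 mm over the table; axes of the jig, does not turn. Dots are printed 27.5 mm from it, clockwise: off (large, black), first, second, third (small, black), fourth (small, red).
- board_ut: Green circuit board under test, 55 x 75 mm, already in place: loose in the jig's nest between four white corner guides 27 mm high. Its parts reach 33 mm above the table; the seated bar's feet end just above it. Origin at the centre of its underside.
- screw_tray: Round pale tray of screws, 95 mm across, 17 mm high, origin under its centre; stands where the bar does not (right or left of the jig). Leave it alone.
- solder_reel: White reel of solder wire standing on its flange, 58 mm across, 36 mm high. Leave it alone.
- tip_cleaner: Dark red round tip cleaner, 62 mm across, 42 mm high. Leave it alone.
Things that resemble listed ones, but are neither listed nor needed, are in the scene too. Several things look just like the retaining_bar: the one meant starts farthest to the robot's left.

How it is judged:
By the outcome, as a careful person would: the job done as asked, in the order asked, and still so for the second after the job is handed in, while the arm keeps its last pose, push and grip.
It also fails if it takes over 64 s, if anything falls off the work surface, if the arm or the gripper's body presses on something with over 40 N, if the wrist force passes 120 N, or if a joint passes its speed limit or range.

## Working session

There is one attempt and no reset: what is moved stays moved. The work goes in short steps, Python scripts to look and compute and a tool call to move; the robot and the scene stay as the last step left them, time stands still between calls to the robot, and variables do not carry over. Pictures are saved under pics/ and viewed, at most 10 in all, crops included, and the job is handed in when it is done.

Besides the shell and the picture viewer there is one more tool, called after ">>>" as name([rows], argument=value, ...), one row to a line, values as JSON. step_arm: Moves the arm, as the interface text tells. Its arguments: {"type":"object","properties":{"plan":{"type":"array","items":{"type":"array","items":{"type":"number","minimum":-1,"maximum":1}}}},"required":["plan"]}

```bash
mkdir -p pics
cat > h.py <<'E'
import numpy as np, cv2
from workcell import get_obs, vision, ctrl
def grab(n,tag):
    im=vision.get_image(n); cv2.imwrite(f'pics/{tag}.png',im['pixels'][:,:,::-1]); np.savez(f'pics/{tag}.npz',**im); return im
def ray(im,u,v,z):
    T=im['T']; d=T[:3,:3]@np.array([(u-im['cx'])/im['fx'],(v-im['cy'])/im['fy'],1.]); o=T[:3,3]
    return o+d*(z-o[2])/d[2]
def pts(im):
    v,u=np.mgrid[:420,:560]; d=im['depth']; P=np.stack([(u-im['cx'])/im['fx']*d,(v-im['cy'])/im['fy']*d,d],-1)
    return P@im['T'][:3,:3].T+im['T'][:3,3]
E
python3 - <<'E'
from h import *
for n in('top','side'):
    im=grab(n,n+'0'); print(n,im['T'].round(3).tolist(),im['fx'],im['cx'],im['cy'])
print(get_obs())
E
```

```text
top [[-0.012, -0.989, 0.148, 385.461], [-1.0, 0.011, -0.008, 17.312], [0.006, -0.148, -0.989, 1032.535], [0.0, 0.0, 0.0, 1.0]] 452.0947278971965 277.21040591379676 204.17016314541843
side [[-0.796, -0.254, 0.55, -94.6], [-0.605, 0.319, -0.729, 847.56], [0.01, -0.913, -0.408, 519.209], [0.0, 0.0, 0.0, 1.0]] 464.0856749522093 282.0538341925847 211.3560155852432
{'t': 0.1, 'qpos': array([-1.18300705e+00,  4.23731755e-01,  1.63057360e+00,  7.70869864e-06,
        1.08858300e+00, -1.90051175e-02]), 'qvel': array([ 9.10025492e-05, -1.83590376e-03, -4.00804087e-03, -1.82746976e-03,
       -2.27056483e-03,  8.07306302e-04]), 'joint_torque': array([-7.76388788e-04, -5.45614493e+01, -2.74325216e+01,  6.44658459e-02,
        1.87762961e-02, -3.67353482e-05]), 'ee_pos': array([ 247.13538863, -573.54739002,  222.01552769]), 'orientation': array([-3.07558429e+00, -6.34331311e-01,  3.62476475e-04]), 'ft_force': array([ 0.3384437 , -0.56708998, -0.12179725]), 'moment': array([-0.05066143, -0.02060128,  0.01641123]), 'grasp_force': 0.0, 'width': 87.3638090428738}
```

View pics/top0.png

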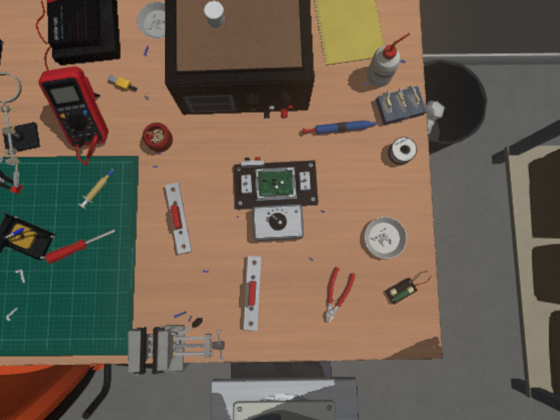

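View pics/side0.png

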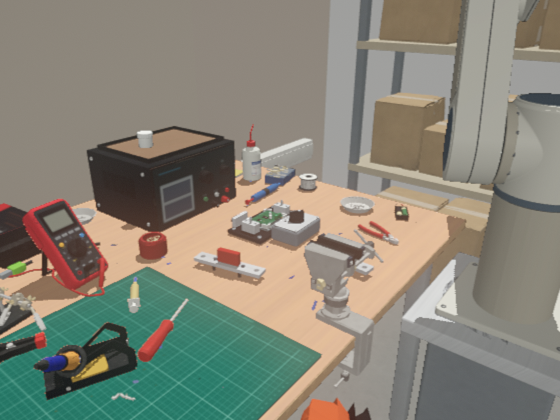

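The top view shows two identical bars, with red handles at (177,217) and (252,293). The camera's left is the robot's +y, so the bar at (177,217) is the farthest left and is the one meant. It stands left of the jig at (276,195), with the tray at right (385,238). The side view shows the same bar at (229,263) and the jig at (265,228). The crop should confirm this.

Run:
```python
from h import *
t=dict(np.load('pics/top0.npz')); s=dict(np.load('pics/side0.npz'))
A=cv2.resize(t['pixels'][145:260,150:335],None,fx=4,fy=4,interpolation=cv2.INTER_CUBIC)
cv2.imwrite('pics/cropT.png',A[:,:,::-1])
B=cv2.resize(s['pixels'][190:290,180:340],None,fx=5,fy=5,interpolation=cv2.INTER_CUBIC)
cv2.imwrite('pics/cropS.png',B[:,:,::-1])
for im,n,boxes in((t,'top',[(160,175,195,260),(240,250,265,335)]),(s,'side',[(190,245,270,280)])):
    P=pts(im); hsv=cv2.cvtColor(im['pixels'],cv2.COLOR_RGB2HSV)
    for (u0,v0,u1,v1) in boxes:
        m=np.zeros((420,560),np.uint8); 
        sub=hsv[v0:v1,u0:u1].astype(int)
        red=((sub[...,0]<6)|(sub[...,0]>172))&(sub[...,1]>140)
        bar=(sub[...,1]<60)&(sub[...,2]>90)
        for nm,mm in(('red',red),('bar',bar)):
            mm=cv2.morphologyEx(mm.astype(np.uint8),cv2.MORPH_OPEN,np.ones((2,2)))
            v,u=np.nonzero(mm); 
            if len(u)<10: print(n,nm,'none');continue
            p=P[v+v0,u+u0]; r=cv2.minAreaRect(np.stack([u+u0,v+v0],1).astype(np.float32))
            print(n,nm,len(u),'rect',r,'pix mean',u.mean()+u0,v.mean()+v0,'P med',np.median(p,0).round(1),'z pct',np.percentile(p[:,2],[10,50,90]).round(1))
            if n=='top': 
                print('  ray ctr', ray(im,*r[0],49.5 if nm=='red' else 19.5).round(1))
```

```text
top red 154 rect ((176.5192413330078, 217.09616088867188), (22.749473571777344, 6.864064693450928), 78.69007110595703) pix mean 176.57142857142858 217.17532467532467 P med [506.3 230.3  48.6] z pct [37.3 48.6 51.9]
  ray ctr [506.  230.1  49.5]
top bar 780 rect ((178.603759765625, 218.8867950439453), (70.6439437866211, 14.620223045349121), 79.3803482055664) pix mean 179.2974358974359 219.3602564102564 P med [498.2 229.2  19.5] z pct [14.4 19.5 22.4]
  ray ctr [505.6 231.8  19.5]
top red 129 rect ((252.5, 294.0), (22.0, 5.0), 90.0) pix mean 252.48062015503876 293.94573643410854 P med [338.9  63.8  49.6] z pct [46.4 49.6 52.3]
  ray ctr [338.9  64.7  49.5]
top bar 871 rect ((252.86767578125, 293.88153076171875), (14.588617324829102, 74.4407730102539), 3.1798300743103027) pix mean 253.02755453501723 293.9621125143513 P med [339.7  64.6  19.3] z pct [ 3.2 19.3 22.3]
  ray ctr [337.7  65.3  19.5]
side red 276 rect ((229.02943420410156, 256.8823547363281), (22.79834747314453, 12.854386329650879), 14.03624439239502) pix mean 229.1231884057971 256.8876811594203 P med [501.2 239.1  36.8] z pct [23.9 36.8 47.6]
side bar 690 rect ((230.15977478027344, 265.27593994140625), (72.20995330810547, 12.174559593200684), 14.931416511535645) pix mean 231.1 266.1434782608696 P med [489.  239.7  17.3] z pct [ 7.  17.3 19.3]
```

View pics/cropT.png

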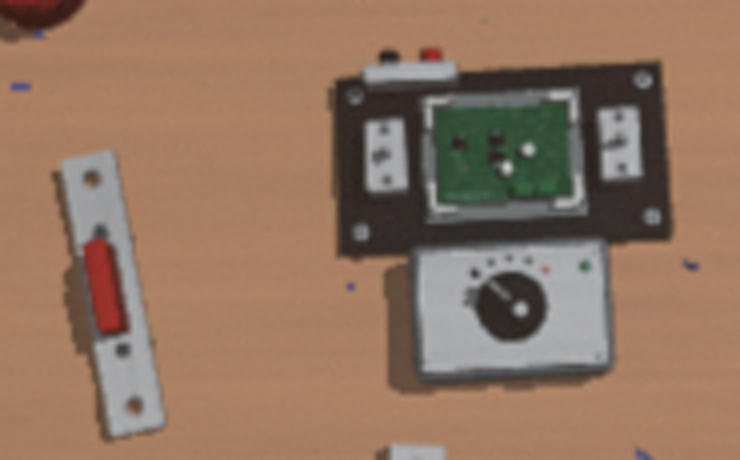

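View pics/cropS.png

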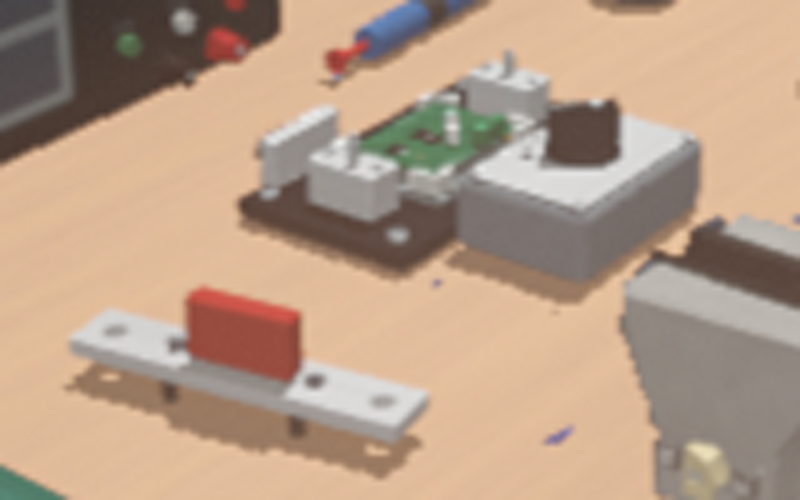

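The top crop confirms it: the left bar has holes at crop (92,178) and (134,405), the handle at (106,286), and free table around it. The jig's supports are at crop (385,155) and (619,143). The knob is at (511,306) with its white line pointing up-left at the large off dot (475,273). In the side crop the dowel tips are at (350,138) and (508,55), and the handle top centre is at about (245,303).

```bash
cat >> h.py <<'E'
def proj(im,p):
    T=im['T']; c=T[:3,:3].T@(np.asarray(p)-T[:3,3]); return np.array([im['fx']*c[0]/c[2]+im['cx'],im['fy']*c[1]/c[2]+im['cy']])
def tri(a,ua,b,ub):
    def od(im,q): 
        T=im['T']; d=T[:3,:3]@np.array([(q[0]-im['cx'])/im['fx'],(q[1]-im['cy'])/im['fy'],1.]); return T[:3,3],d/np.linalg.norm(d)
    o,d=od(a,ua);p,e=od(b,ub)
    k=np.linalg.lstsq(np.stack([d,-e],1),p-o,rcond=None)[0]; A=o+k[0]*d;B=p+k[1]*e
    return (A+B)/2,np.linalg.norm(A-B)
E
python3 - <<'E'
from h import *
t=dict(np.load('pics/top0.npz')); s=dict(np.load('pics/side0.npz'))
T=lambda x,y:(150+(x+.5)/4-.5,145+(y+.5)/4-.5)
S=lambda x,y:(180+(x+.5)/5-.5,190+(y+.5)/5-.5)
def blob(box,cond,z,nm):
    u0,v0,u1,v1=box; k=8
    sub=cv2.resize(t['pixels'][v0:v1,u0:u1],None,fx=k,fy=k,interpolation=cv2.INTER_CUBIC)
    m=cond(cv2.cvtColor(sub,cv2.COLOR_RGB2HSV).astype(int)).astype(np.uint8)
    c=max(cv2.findContours(m,0,2)[0],key=cv2.contourArea)
    w=np.array([ray(t,u0+(q[0]+.5)/k-.5,v0+(q[1]+.5)/k-.5,z)[:2] for q in c[:,0]],np.float32)
    print(nm,cv2.minAreaRect(w)); return w
lt=lambda h:(h[...,1]<60)&(h[...,2]>110)
blob((236,170,256,198),lt,36,'supL'); blob((296,166,315,194),lt,36,'supR')
blob((160,175,198,260),lambda h:((h[...,1]<60)|(h[...,1]>170))&(h[...,2]>80),19.5,'bar')
blob((165,195,190,235),lambda h:((h[...,0]<6)|(h[...,0]>172))&(h[...,1]>140),49.5,'handle')
blob((246,200,312,245),lambda h:(h[...,1]<70)&(h[...,2]>125),40,'housing')
blob((262,205,294,235),lambda h:(h[...,2]<90),46,'skirt')
a=ray(t,*T(92,178),19.5);b=ray(t,*T(134,405),19.5);print('holes',a,b,(a+b)/2,np.linalg.norm(a-b),np.arctan2(*(a-b)[[1,0]]))
for x,y in((475,273),(491,263),(509,258),(528,261),(545,269)): print('dot',ray(t,*T(x,y),40).round(1))
print('tri holes',tri(t,T(92,178),s,S(116,331)),tri(t,T(134,405),s,S(383,401)))
print('handle top',tri(t,T(105,286),s,S(245,303)))
print('tip L',tri(t,T(380,153),s,S(350,137)),'tip R',tri(t,T(614,141),s,S(508,55)))
print('sup L',tri(t,T(385,155),s,S(352,168)),'sup R',tri(t,T(620,143),s,S(508,85)))
P=pts(t)
for n,(x,y) in dict(hand=(105,280),barend=(120,380),supL=(392,165),supR=(628,160),hous=(440,340),knob=(520,300)).items():
    u,v=map(round,T(x,y)); print(n,P[v-1:v+2,u-1:u+2].reshape(-1,3).mean(0).round(1))
E
```

```text
supL ((582.1288452148438, 79.28491973876953), (40.75309371948242, 23.170103073120117), 3.6251964569091797)
supR ((587.8707275390625, -52.84194564819336), (40.69615936279297, 22.97093391418457), 2.7638442516326904)
bar ((508.6320495605469, 234.14889526367188), (161.9023895263672, 33.44593811035156), 11.657485008239746)
handle ((508.2886657714844, 232.0910186767578), (52.211055755615234, 15.238669395446777), 11.728270530700684)
housing ((495.3014831542969, 9.136043548583984), (67.89837646484375, 103.92862701416016), 2.4924862384796143)
skirt ((495.05841064453125, 9.600667953491211), (38.01421356201172, 37.56687927246094), 22.77031135559082)
holes [573.85717521 246.71396689  19.5       ] [444.84940843 220.47829347  19.5       ] [509.35329182 233.59613018  19.5       ] 131.64845023582708 0.2006290994943544
dot [514.3  29.3  40. ]
dot [519.8  20.4  40. ]
dot [522.5  10.4  40. ]
dot [ 5.207e+02 -1.000e-01  4.000e+01]
dot [516.1  -9.5  40. ]
tri holes (array([573.77269996, 246.79967011,  17.33671072]), np.float64(1.216214958999985)) (array([444.34884066, 220.3625346 ,  17.91621497]), np.float64(1.450209442736221))
handle top (array([508.55199899, 232.09879257,  46.94523964]), np.float64(0.12397223973675724))
tip L (array([580.97088054,  81.29685826,  48.28994992]), np.float64(0.338752407036439)) tip R (array([585.65353424, -49.11802591,  47.49106716]), np.float64(1.665165575270417))
sup L (array([582.76547682,  79.241556  ,  30.52111564]), np.float64(0.9922376430147396)) sup R (array([588.64471777, -53.68660534,  27.89255698]), np.float64(1.2282222241649878))
hand [510.7 231.4  49.2]
barend [458.  227.6  19.9]
supL [575.8  74.4  37.5]
supR [577.  -57.9  35.6]
hous [476.5  48.1  39.8]
knob [495.5   4.1  63.6]
```

The measurements agree across views:
- **Bar:** handle at about (508.5, 232.6), long axis at 0.203 rad.
- **Seat:** (585.0, 13.2), jig yaw 0.0435 rad.
- **Knob axis:** (495.1, 9.5).
- **Heights:** triangulation and depth match the text within about 3 mm.

Next I move over the bar.

>>> step_arm([
  [0.1,0.62,-0.71,0,0,0,0],
  [0.1,0.62,-0.71,0,0,0,0],
  [0.1,0.62,-0.71,0,0,0,0],
  [0.1,0.62,-0.71,0,0,0,0],
  [0.1,0.62,-0.71,0,0,0,0],
  [0.1,0.62,-0.71,0,0,0,0],
  [0.1,0.62,-0.71,0,0,0,0],
  [0.1,0.62,-0.71,0,0,0,0],
  [0.1,0.62,-0.71,0,0,0,0],
  [0.1,0.62,-0.71,0,0,0,0],
  [0.1,0.62,-0.71,0,0,0,0],
  [0.1,0.62,-0.71,0,0,0,0],
  [0.1,0.62,-0.71,0,0,0,0],
  [0.1,0.62,-0.71,0,0,0,0],
  [0.1,0.62,-0.71,0,0,0,0],
  [0.1,0.62,-0.71,0,0,0,0],
  [0.1,0.62,-0.71,0,0,0,0],
  [0.1,0.62,-0.71,0,0,0,0],
  [0.1,0,0,0,0,0,0.85],
  [0.1,0,0,0,0,0,0.85],
])

```text
t: 2.6
ee_pos: [506.6, 234.3, 222.0]
orientation: [3.125, 0.315, -0.002]
ft_force: [-0.2, 0.4, 0.5]
width: 48.2
grasp_force: 0.0
```

```bash
cat >> h.py <<'E'
from scipy.spatial.transform import Rotation as Ro
def go(p,hy):
    o=get_obs(); R=Ro.from_rotvec(o['orientation']); M=R.as_matrix()
    h=np.arctan2(M[1,1],M[0,1]); d=np.asarray(p)-o['ee_pos']
    print('t',round(o['t'],2),'pos',o['ee_pos'].round(1),'hy',round(h,4),'tilt',M[:2,2].round(4),'F',o['ft_force'].round(1),'w',round(o['width'],1),'gf',round(o['grasp_force'],1))
    print('tool shift mm',(M.T@d).round(1),'turn wz',round((h-hy+np.pi)%(2*np.pi)-np.pi,4),'q6',o['qpos'][5].round(2))
E
python3 -c "
from h import *
go((508.5,232.6,22),-1.368)"
```

```text
t 2.6 pos [506.6 234.3 222. ] hy -1.37 tilt [-0.0011 -0.0005] F [-0.2  0.4  0.5] w 48.2 gf 0.0
tool shift mm [  1.8   2.  200. ] turn wz -0.002 q6 1.78
```

>>> step_arm([
  [0.1,0.036,0.04,0.8,0,0,0],
  [0.1,0,0,0.8,0,0,0],
  [0.1,0,0,0.8,0,0,0],
  [0.1,0,0,0.8,0,0,0],
  [0.1,0,0,0.4,0,0,0],
  [0.1,0,0,0.2,0,0,0],
  [0.1,0,0,0.16,0,0,0],
  [0.1,0,0,0,0,0,0],
  [-1,0,0,0,0,0,0],
  [-1,0,0,0,0,0,0],
  [-1,0,0,0,0,0,0],
  [-1,0,0,0,0,0,0],
  [-1,0,0,0,0,0,0],
  [-1,0,0,0,0,0,0],
])

```text
t: 4.35
ee_pos: [509.3, 232.2, 24.9]
orientation: [-3.125, -0.318, -0.001]
ft_force: [-0.2, 1.4, 3.9]
width: 13.7
grasp_force: 30.0
```

```bash
python3 -c "
from h import *
go((508.5,232.6,110),-1.368)"
```

```text
t 4.35 pos [509.3 232.2  24.9] hy -1.368 tilt [0.0003 0.0002] F [-0.2  1.4  3.9] w 13.7 gf 30.0
tool shift mm [ -0.6  -0.6 -85.1] turn wz -0.0 q6 1.77
```

>>> step_arm([
  [-1,0,0,-0.5,0,0,0],
  [-1,0,0,-0.9,0,0,0],
  [-1,0,0,-0.5,0,0,0],
  [-1,0.12,0.92,0,0,0,0],
  [-1,0.12,0.92,0,0,0,0],
  [-1,0.12,0.92,0,0,0,0],
  [-1,0.12,0.92,0,0,0,-0.98],
  [-1,0,0,0,0,0,-0.98],
  [-1,0,0,0,0,0,-0.98],
  [-1,0,0,0,0,0,-0.98],
  [-1,0,0,0,0,0,-0.98],
  [-1,0,0,0,0,0,-0.98],
  [-1,0,0,0,0,0,-0.98],
  [-1,0,0,0,0,0,-0.98],
  [-1,0,0,0,0,0,-0.98],
  [-1,0,0,0,0,0,-0.98],
  [-1,0,0,0,0,0,-0.98],
  [-1,0,0,0,0,0,-0.98],
])

```text
t: 6.6
ee_pos: [569.1, 56.6, 119.1]
orientation: [-2.168, -2.273, 0.001]
ft_force: [-0.1, 1.4, -1.9]
width: 14.2
grasp_force: 30.0
```

```bash
python3 -c "
from h import *
go((585,13.2,90),0.0435)"
```

```text
t 6.6 pos [569.1  56.6 119.1] hy 0.0471 tilt [-0.0012 -0.0001] F [-0.1  1.4 -1.9] w 14.2 gf 30.0
tool shift mm [-44.1  13.8  29.1] turn wz 0.0036 q6 0.03
```

>>> step_arm([
  [-1,-0.44,0.14,0,0,0,0.03],
  [-1,-0.44,0.14,0.3,0,0,0],
  [-1,0,0,0.44,0,0,0],
  [-1,0,0,0,0,0,0],
  [-1,0,0,0,0,0,0],
])

```text
t: 7.22
ee_pos: [585.4, 13.4, 82.9]
orientation: [-2.177, -2.265, 0.0]
ft_force: [0.4, 0.2, -1.8]
width: 13.6
grasp_force: 30.0
```

Run:
```python
from h import *
go((585,13.2,82),0.0435)
t=grab('top','top1'); s=grab('side','side1')
a=cv2.resize(t['pixels'][160:240,220:330],None,fx=5,fy=5,interpolation=cv2.INTER_CUBIC)
b=cv2.resize(s['pixels'][185:250,220:330],None,fx=5,fy=5,interpolation=cv2.INTER_CUBIC)
b=cv2.copyMakeBorder(b,0,0,0,0,0); print(a.shape,b.shape)
c=np.vstack([a[:270],b[:325]]); cv2.imwrite('pics/c1.png',c[:,:,::-1])
```

```text
t 7.22 pos [585.4  13.4  82.9] hy 0.0398 tilt [-0.0002 -0.    ] F [ 0.4  0.2 -1.8] w 13.6 gf 30.0
tool shift mm [-0.2 -0.5  0.9] turn wz -0.0037 q6 -0.04
(400, 550, 3) (325, 550, 3)
```

View pics/c1.png

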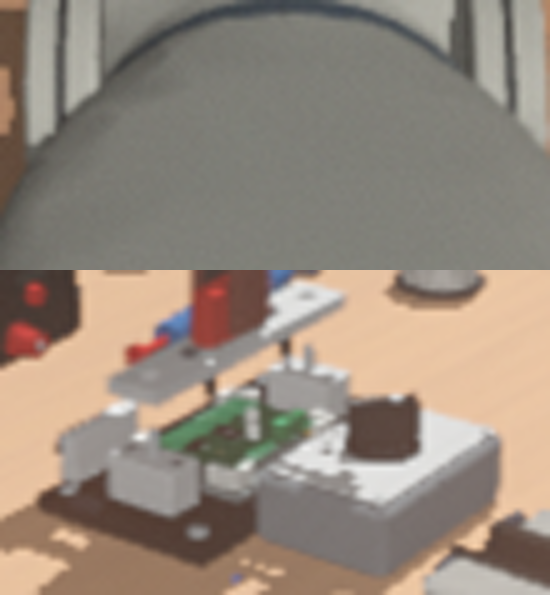

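The top view is blocked by the wrist. The side crop shows the bar level above the supports, with holes at crop (150,375) and (308,296). The right dowel is at (309,345) and the left at about (148,432). I'll compare the bar with the dowels through the side camera alone, so calibration bias cancels.

Run:
```python
from h import *
s=dict(np.load('pics/side1.npz')); s0=dict(np.load('pics/side0.npz')); o=get_obs()
zb=o['ee_pos'][2]-24.9+19.5
C=lambda x,y:(220+(x+.5)/5-.5,185+(y-270+.5)/5-.5)
S=lambda x,y:(180+(x+.5)/5-.5,190+(y+.5)/5-.5)
a=ray(s,*C(150,375),zb);b=ray(s,*C(308,296),zb);print('bar holes',a.round(1),b.round(1),'mid',((a+b)/2).round(1),np.linalg.norm(a-b),np.arctan2(-(a-b)[0],(a-b)[1]))
l=ray(s,*S(350,135),51);r=ray(s,*S(508,53),51);print('tips',l.round(1),r.round(1),'mid',((l+r)/2).round(1),np.linalg.norm(l-r),np.arctan2(-(l-r)[0],(l-r)[1]))
# reference: expected pixels in crop coordinates
jig=lambda y,z:np.array([585-np.sin(.0435)*y,13.2+np.cos(.0435)*y,z])
inv=lambda p:((p[0]+.5-220)*5-.5,(p[1]+.5-185)*5-.5+270)
for y in(66,-66): print('pred tip',np.round(inv(proj(s,jig(y,51))),1),'foot',np.round(inv(proj(s,jig(y,36))),1),'hole',np.round(inv(proj(s,jig(y,zb))),1))
# enlarged: gray side-by-side of tips before & holes now
def z(im,u,v,k=14,w=20,h=14):
    return cv2.resize(im['pixels'][v-h:v+h,u-w:u+w],None,fx=k//1,fy=k//1,interpolation=cv2.INTER_CUBIC)[:,:,::-1]
U=lambda p:tuple(np.round(p).astype(int))
q=[z(s,*U(C(150,375)),k=9),z(s,*U(C(308,296)),k=9),z(s0,*U(S(350,145)),k=9),z(s0,*U(S(508,62)),k=9)]
print('crop centres',[U(C(150,375)),U(C(308,296)),U(S(350,145)),U(S(508,62))])
cv2.imwrite('pics/c2.png',np.vstack([np.hstack(q[:2]),np.hstack(q[2:])]))
```

```text
bar holes [581.1  80.5  78.1] [584.9 -49.   78.1] mid [583.   15.8  78.1] 129.57941722553736 0.02897689773322207
tips [578.8  84.   51. ] [581.4 -44.8  51. ] mid [580.1  19.6  51. ] 128.8884539518498 0.020396901391788708
pred tip [151.4 424.9] foot [151.9 452.9] hole [150.3 373.6]
pred tip [307.3 340.5] foot [307.1 366.7] hole [307.8 292.6]
crop centres [(np.int64(250), np.int64(206)), (np.int64(281), np.int64(190)), (np.int64(250), np.int64(219)), (np.int64(281), np.int64(202))]
```

View pics/c2.png

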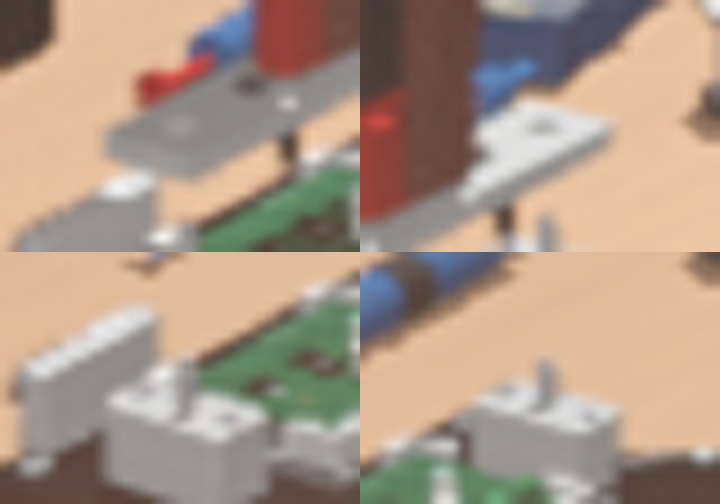

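Hole and dowel pixels agree with the predictions within 0.3 px in each view, so the alignment is good. I'll lower gently and watch the force.

>>> step_arm([
  [-1,0,-0.01,0.2,0,0,-0.03],
  [-1,0,0,0.12,0,0,0],
  [-1,0,0,0.06,0,0,0],
  [-1,0,0,0.06,0,0,0],
  [-1,0,0,0,0,0,0],
])

```text
t: 7.95
ee_pos: [584.9, 13.3, 60.4]
orientation: [-2.173, -2.269, 0.0]
ft_force: [1.0, -0.6, -0.3]
width: 14.0
grasp_force: 30.0
```

>>> step_arm([
  [-1,0,0,0.04,0,0,0],
  [-1,0,0,0.04,0,0,0],
  [-1,0,0,0,0,0,0],
])

```text
t: 8.32
ee_pos: [584.9, 13.3, 56.5]
orientation: [-2.173, -2.269, 0.0]
ft_force: [-0.3, 1.4, -2.4]
width: 13.9
grasp_force: 30.0
```

>>> step_arm([
  [-1,0,0,0.05,0,0,0],
  [-1,0,0,0.05,0,0,0],
  [-1,0,0,0.02,0,0,0],
  [-1,0,0,0,0,0,0],
])

```text
t: 8.82
ee_pos: [584.9, 13.3, 50.5]
orientation: [-2.173, -2.269, 0.0]
ft_force: [-0.2, 0.3, -1.5]
width: 13.8
grasp_force: 30.0
```

Run:
```python
from h import *
go((585,13.2,49.4),0.0435)
s=grab('side','side2')
b=cv2.resize(s['pixels'][185:250,220:330],None,fx=7,fy=7,interpolation=cv2.INTER_CUBIC)
cv2.imwrite('pics/c3.png',b[:,:,::-1])
```

```text
t 8.82 pos [584.9  13.3  50.5] hy 0.0432 tilt [-0.0003  0.    ] F [-0.2  0.3 -1.5] w 13.8 gf 30.0
tool shift mm [-0.1  0.1  1.1] turn wz -0.0003 q6 -0.04
```

View pics/c3.png

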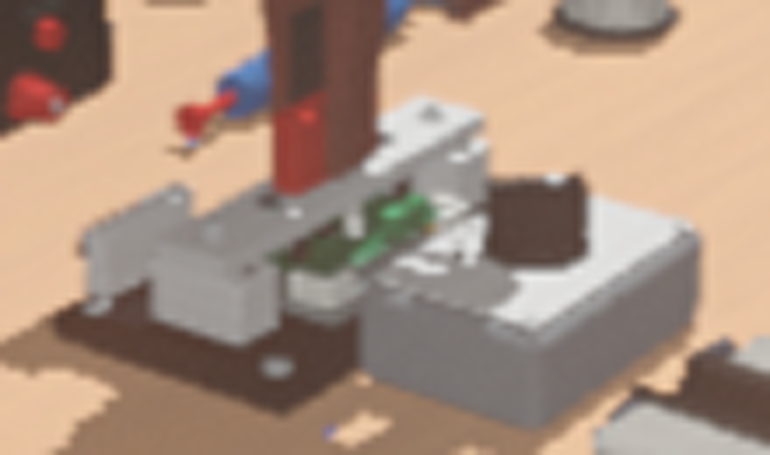

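The side crop shows the bar lying over both supports. The dowel in the right hole is at (432,113), the one on the left at (215,232). I'll press down the last millimetre, release and rise.

>>> step_arm([
  [-1,0,0,0.02,0,0,0],
  [-1,0,0,0.01,0,0,0],
  [-1,0,0,0,0,0,0],
])

```text
t: 9.25
ee_pos: [585.1, 13.3, 49.4]
orientation: [2.173, 2.269, 0.0]
ft_force: [-1.0, 0.1, 2.3]
width: 13.6
grasp_force: 30.0
```

>>> step_arm([
  [-0.2,0,0,0,0,0,0],
  [-0.2,0,0,0,0,0,0],
  [-0.2,0,0,0,0,0,0],
  [-0.2,0,0,-0.2,0,0,0],
  [-0.2,0,0,-0.5,0,0,0],
  [-0.2,0,0,-0.6,0,0,0],
  [-0.2,0,-0.9,0,0,0,0.9],
  [-0.2,0,-0.7,0,0,0,0.9],
  [-0.2,0,0,0,0,0,0.9],
  [-0.2,0,0,0,0,0,0.9],
  [-0.2,0,0,0,0,0,0.9],
  [-0.2,0,0,0,0,0,0.9],
  [-0.2,0,0,0,0,0,0.9],
])

```text
t: 10.88
ee_pos: [505.4, 13.6, 114.9]
orientation: [2.859, 1.302, 0.001]
ft_force: [-0.0, -0.8, -0.3]
width: 34.7
grasp_force: 0.0
```

Run:
```python
from h import *
go((495.0,9.4,48),-0.742)
s=grab('side','side3'); t=grab('top','top3')
a=cv2.resize(t['pixels'][160:240,230:325],None,fx=6,fy=6,interpolation=cv2.INTER_CUBIC)
b=cv2.resize(s['pixels'][190:235,225:320],None,fx=6,fy=6,interpolation=cv2.INTER_CUBIC)
cv2.imwrite('pics/c4.png',np.vstack([a[:320],b])[:,:,::-1])
```

```text
t 10.88 pos [505.4  13.6 114.9] hy -0.7164 tilt [0.0009 0.    ] F [-0.  -0.8 -0.3] w 34.7 gf 0.0
tool shift mm [-10.   -5.1  66.9] turn wz 0.0256 q6 0.72
```

View pics/c4.png

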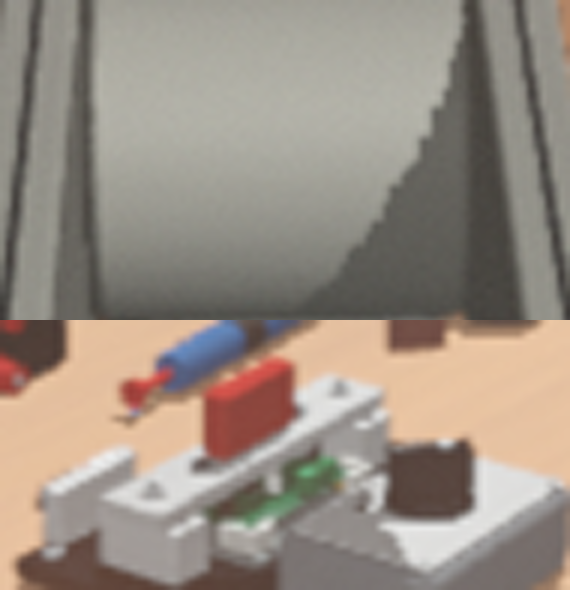

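Side crop: the bar is seated flat on both supports with dowel tips showing through its holes at (152,490) and (340,387), and it has been released. The knob is free at (430,480). Next I grip the knob.

>>> step_arm([
  [-0.2,-0.2,-0.1,0,0,0,0.21],
  [-0.2,0,0,0.4,0,0,0],
  [-0.2,0,0,0.5,0,0,0],
  [-0.2,0,0,0.3,0,0,0],
  [-0.2,0,0,0.12,0,0,0],
  [-0.2,0,0,0,0,0,0],
])

```text
t: 11.72
ee_pos: [494.6, 9.3, 48.1]
orientation: [-2.873, -1.271, 0.001]
ft_force: [-0.4, -0.1, 0.5]
width: 35.1
grasp_force: 0.0
```

```bash
python3 -c "
from h import *
go((495.1,9.4,48),-0.742)"
```

```text
t 11.72 pos [494.6   9.3  48.1] hy -0.7379 tilt [-0.0005  0.    ] F [-0.4 -0.1  0.5] w 35.1 gf 0.0
tool shift mm [0.4 0.3 0.1] turn wz 0.0041 q6 0.73
```

Close on the knob and read the baseline moment.

>>> step_arm([
  [-1,0.01,0,0,0,0,0.04],
  [-1,0,0,0,0,0,0],
  [-1,0,0,0,0,0,0],
  [-1,0,0,0,0,0,0],
  [-1,0,0,0,0,0,0],
  [-1,0,0,0,0,0,0],
])

```text
t: 12.48
ee_pos: [495.1, 10.0, 48.6]
orientation: [-2.876, -1.264, -0.0]
ft_force: [-2.2, 3.9, 6.2]
width: 11.7
grasp_force: 30.0
```

```bash
cat >> h.py <<'E'
def feel():
    o=get_obs(); M=Ro.from_rotvec(o['orientation']).as_matrix(); h=np.arctan2(M[1,1],M[0,1])
    print('t',round(o['t'],2),'pos',o['ee_pos'].round(2),'turned cw from -0.742:',round(-0.742-h,4),'F',o['ft_force'].round(1),'M',o['moment'].round(3),'tau6',o['joint_torque'][5].round(3),'w',o['width'].round(2),'gf',o['grasp_force'])
E
python3 -c "
from h import *
feel()"
```

```text
Traceback (most recent call last):
  File "h.py", line 27, in feel
    print('t',round(o['t'],2),'pos',o['ee_pos'].round(2),'turned cw from -0.742:',round(-0.742-h,4),'F',o['ft_force'].round(1),'M',o['moment'].round(3),'tau6',o['joint_torque'][5].round(3),'w',o['width'].round(2),'gf',o['grasp_force'])
                                                                                                                                                                                                 ^^^^^^^^^^^^^^^^
AttributeError: 'float' object has no attribute 'round'
```

```bash
sed -i "s/o\['width'\].round(2)/round(float(o['width']),2)/" h.py; python3 -c "
from h import *
feel()"
```

```text
t 12.47 pos [495.06  10.    48.61] turned cw from -0.742: 0.0009 F [-2.2  3.9  6.2] M [ 0.564  0.299 -0.   ] tau6 -0.019 w 11.74 gf 30.00102013349533
```

>>> step_arm([
  [-1,0,0,0,0,0,0.5],
  [-1,0,0,0,0,0,0.5],
  [-1,0,0,0,0,0,0.5],
  [-1,0,0,0,0,0,0.5],
  [-1,0,0,0,0,0,0.4],
  [-1,0,0,0,0,0,0.4],
  [-1,0,0,0,0,0,0],
])

```text
t: 13.35
ee_pos: [495.3, 9.6, 48.6]
orientation: [3.047, 0.764, 0.001]
ft_force: [-1.3, 0.7, 5.7]
width: 11.9
grasp_force: 30.0
```

```bash
python3 -c "
from h import *
feel()"
```

```text
t 13.35 pos [495.34   9.65  48.61] turned cw from -0.742: 0.3371 F [-1.3  0.7  5.7] M [0.168 0.216 0.024] tau6 0.214 w 11.85 gf 30.000127851963043
```

>>> step_arm([
  [-1,0,0,0,0,0,0.2],
  [-1,0,0,0,0,0,0],
])

```text
t: 13.6
ee_pos: [495.4, 9.6, 48.6]
orientation: [3.056, 0.728, 0.001]
ft_force: [-1.5, 0.8, 6.2]
width: 11.9
grasp_force: 30.0
```

```bash
python3 -c "
from h import *
feel()"
```

```text
t 13.6 pos [495.38   9.61  48.62] turned cw from -0.742: 0.3608 F [-1.5  0.8  6.2] M [ 0.131  0.24  -0.025] tau6 0.133 w 11.88 gf 29.999529719352722
```

>>> step_arm([
  [-1,0,0,0,0,0,0.2],
  [-1,0,0,0,0,0,0],
])

```text
t: 13.85
ee_pos: [495.4, 9.6, 48.6]
orientation: [3.064, 0.692, 0.001]
ft_force: [-1.1, 0.0, 5.0]
width: 11.9
grasp_force: 30.0
```

```bash
python3 -c "
from h import *
feel()"
```

```text
t 13.85 pos [495.38   9.61  48.61] turned cw from -0.742: 0.3847 F [-1.1  0.   5. ] M [0.084 0.209 0.05 ] tau6 0.131 w 11.95 gf 29.999470710754395
```

>>> step_arm([
  [-1,0,0,0,0,0,0.1],
  [-1,0,0,0,0,0,0],
])

```text
t: 14.1
ee_pos: [495.4, 9.6, 48.6]
orientation: [3.068, 0.674, 0.001]
ft_force: [-1.7, -0.1, 4.5]
width: 11.7
grasp_force: 30.0
```

```bash
python3 -c "
from h import *
feel()"
```

```text
t 14.1 pos [495.4    9.57  48.62] turned cw from -0.742: 0.3965 F [-1.7 -0.1  4.5] M [0.042 0.173 0.072] tau6 0.126 w 11.71 gf 29.999316930770874
```

>>> step_arm([
  [-1,0,0,0,0,0,0.1],
  [-1,0,0,0,0,0,0],
])

```text
t: 14.35
ee_pos: [495.4, 9.6, 48.6]
orientation: [3.072, 0.656, 0.001]
ft_force: [-1.2, 1.0, 5.0]
width: 11.6
grasp_force: 30.0
```

```bash
python3 -c "
from h import *
feel()"
```

```text
t 14.35 pos [495.41   9.56  48.62] turned cw from -0.742: 0.4082 F [-1.2  1.   5. ] M [-0.012  0.178  0.17 ] tau6 0.205 w 11.56 gf 30.00316321849823
```

>>> step_arm([
  [-1,0,0,0,0,0,0.1],
  [-1,0,0,0,0,0,0],
])

```text
t: 14.6
ee_pos: [495.4, 9.5, 48.6]
orientation: [3.076, 0.638, 0.001]
ft_force: [-1.2, 0.7, 5.4]
width: 11.5
grasp_force: 30.0
```

```bash
python3 -c "
from h import *
feel()"
```

```text
t 14.6 pos [495.42   9.55  48.62] turned cw from -0.742: 0.42 F [-1.2  0.7  5.4] M [-0.082  0.166  0.178] tau6 0.282 w 11.53 gf 30.011284053325653
```

The click shows: torque rose from 0.126 to 0.28 as the tool passed about 0.40. I'll ease back a hair and rest on the first stop.

>>> step_arm([
  [-1,0,0,0,0,0,-0.1],
  [-1,0,0,0,0,0,0],
  [-1,0,0,0,0,0,0],
  [-1,0,0,0,0,0,0],
  [-1,0,0,0,0,0,0],
  [-1,0,0,0,0,0,0],
  [-1,0,0,0,0,0,0],
  [-1,0,0,0,0,0,0],
])

```text
t: 15.6
ee_pos: [495.4, 9.6, 48.6]
orientation: [3.072, 0.656, 0.001]
ft_force: [-1.3, -0.4, 4.6]
width: 11.8
grasp_force: 30.0
```

```bash
python3 -c "
from h import *
feel()"
```

```text
t 15.6 pos [495.41   9.56  48.63] turned cw from -0.742: 0.4082 F [-1.3 -0.4  4.6] M [0.004 0.229 0.169] tau6 0.16 w 11.83 gf 30.003572702407837
```

>>> step_arm([
  [-1,0,0,0,0,0,0.5],
  [-1,0,0,0,0,0,0.5],
  [-1,0,0,0,0,0,0.5],
  [-1,0,0,0,0,0,0.5],
  [-1,0,0,0,0,0,0.5],
  [-1,0,0,0,0,0,0.3],
  [-1,0,0,0,0,0,0],
])

```text
t: 16.48
ee_pos: [495.5, 9.2, 48.6]
orientation: [3.138, 0.132, 0.001]
ft_force: [-1.0, -4.4, 6.0]
width: 12.0
grasp_force: 30.0
```

```bash
python3 -c "
from h import *
feel()"
```

```text
t 16.48 pos [495.48   9.15  48.59] turned cw from -0.742: 0.7446 F [-1.  -4.4  6. ] M [-0.665  0.218  0.054] tau6 0.192 w 12.0 gf 29.999450147151947
```

>>> step_arm([
  [-1,0,0,0,0,0,0.2],
  [-1,0,0,0,0,0,0],
])

```text
t: 16.73
ee_pos: [495.5, 9.1, 48.6]
orientation: [3.139, 0.095, 0.001]
ft_force: [-0.6, -4.0, 5.9]
width: 11.7
grasp_force: 30.0
```

```bash
python3 -c "
from h import *
feel()"
```

```text
t 16.73 pos [495.52   9.11  48.61] turned cw from -0.742: 0.7684 F [-0.6 -4.   5.9] M [-0.707  0.191  0.012] tau6 0.145 w 11.66 gf 29.99931514263153
```

>>> step_arm([
  [-1,0,0,0,0,0,0.1],
  [-1,0,0,0,0,0,0],
])

```text
t: 16.98
ee_pos: [495.5, 9.1, 48.6]
orientation: [3.14, 0.076, 0.001]
ft_force: [-1.5, -4.5, 5.0]
width: 11.6
grasp_force: 30.0
```

```bash
python3 -c "
from h import *
feel()"
```

```text
t 16.98 pos [495.49   9.13  48.61] turned cw from -0.742: 0.7802 F [-1.5 -4.5  5. ] M [-0.722  0.19   0.045] tau6 0.109 w 11.6 gf 29.9993097782135
```

>>> step_arm([
  [-1,0,0,0,0,0,0.1],
  [-1,0,0,0,0,0,0],
])

```text
t: 17.23
ee_pos: [495.5, 9.1, 48.6]
orientation: [3.14, 0.058, 0.001]
ft_force: [-1.0, -3.7, 5.3]
width: 11.4
grasp_force: 30.0
```

```bash
python3 -c "
from h import *
feel()"
```

```text
t 17.23 pos [495.52   9.1   48.62] turned cw from -0.742: 0.792 F [-1.  -3.7  5.3] M [-0.754  0.182  0.102] tau6 0.158 w 11.45 gf 30.00064641237259
```

>>> step_arm([
  [-1,0,0,0,0,0,0.1],
  [-1,0,0,0,0,0,0],
])

```text
t: 17.48
ee_pos: [495.5, 9.1, 48.6]
orientation: [3.14, 0.039, 0.001]
ft_force: [-0.4, -4.5, 6.7]
width: 11.9
grasp_force: 30.0
```

```bash
python3 -c "
from h import *
feel()"
```

```text
t 17.48 pos [495.51   9.07  48.61] turned cw from -0.742: 0.8038 F [-0.4 -4.5  6.7] M [-0.727  0.225  0.188] tau6 0.236 w 11.94 gf 30.006483793258667
```

Second click at 0.80 (moment 0.045 → 0.19). I'll rest here, then go on to the third.

>>> step_arm([
  [-1,0,0,0,0,0,-0.05],
  [-1,0,0,0,0,0,0],
  [-1,0,0,0,0,0,0],
  [-1,0,0,0,0,0,0],
  [-1,0,0,0,0,0,0],
  [-1,0,0,0,0,0,0],
  [-1,0,0,0,0,0,0],
  [-1,0,0,0,0,0,0],
])

```text
t: 18.48
ee_pos: [495.5, 9.1, 48.6]
orientation: [3.14, 0.049, 0.001]
ft_force: [-1.5, -3.8, 5.8]
width: 12.0
grasp_force: 30.0
```

```bash
python3 -c "
from h import *
feel()"
```

```text
t 18.48 pos [495.51   9.09  48.59] turned cw from -0.742: 0.7978 F [-1.5 -3.8  5.8] M [-0.767  0.179  0.129] tau6 0.15 w 11.97 gf 30.003241002559662
```

>>> step_arm([
  [-1,0,0,0,0,0,0.5],
  [-1,0,0,0,0,0,0.5],
  [-1,0,0,0,0,0,0.5],
  [-1,0,0,0,0,0,0.5],
  [-1,0,0,0,0,0,0.5],
  [-1,0,0,0,0,0,0.4],
  [-1,0,0,0,0,0,0],
])

```text
t: 19.35
ee_pos: [495.5, 8.6, 48.6]
orientation: [3.101, -0.497, 0.001]
ft_force: [-0.9, -7.8, 6.3]
width: 12.1
grasp_force: 30.0
```

```bash
python3 -c "
from h import *
feel()"
```

```text
t 19.35 pos [495.45   8.63  48.63] turned cw from -0.742: 1.1464 F [-0.9 -7.8  6.3] M [-1.27   0.257  0.029] tau6 0.24 w 12.12 gf 29.999579787254333
```

>>> step_arm([
  [-1,0,0,0,0,0,0.2],
  [-1,0,0,0,0,0,0],
])

```text
t: 19.6
ee_pos: [495.4, 8.6, 48.6]
orientation: [3.095, -0.533, 0.001]
ft_force: [0.3, -7.8, 6.2]
width: 12.3
grasp_force: 30.0
```

```bash
python3 -c "
from h import *
feel()"
```

```text
t 19.6 pos [495.42   8.63  48.61] turned cw from -0.742: 1.1701 F [ 0.3 -7.8  6.2] M [-1.366  0.229  0.086] tau6 0.157 w 12.33 gf 29.999560117721558
```

>>> step_arm([
  [-1,0,0,0,0,0,0.1],
  [-1,0,0,0,0,0,0],
])

```text
t: 19.85
ee_pos: [495.4, 8.6, 48.6]
orientation: [3.092, -0.551, 0.001]
ft_force: [-0.9, -8.2, 5.7]
width: 11.6
grasp_force: 30.0
```

```bash
python3 -c "
from h import *
feel()"
```

```text
t 19.85 pos [495.41   8.6   48.61] turned cw from -0.742: 1.1818 F [-0.9 -8.2  5.7] M [-1.356  0.262  0.112] tau6 0.149 w 11.63 gf 30.000327229499817
```

>>> step_arm([
  [-1,0,0,0,0,0,0.1],
  [-1,0,0,0,0,0,0],
  [-1,0,0,0,0,0,0],
])

```text
t: 20.23
ee_pos: [495.4, 8.6, 48.6]
orientation: [3.088, -0.569, 0.001]
ft_force: [-1.4, -7.6, 5.8]
width: 12.0
grasp_force: 30.0
```

```bash
python3 -c "
from h import *
feel()"
```

```text
t 20.23 pos [495.39   8.57  48.61] turned cw from -0.742: 1.1934 F [-1.4 -7.6  5.8] M [-1.414  0.275  0.2  ] tau6 0.178 w 11.95 gf 30.00644624233246
```

Third click felt (moment 0.11 → 0.20 at 1.19). I'll ease back slightly, hold, and take one last look.

>>> step_arm([
  [-1,0,0,0,0,0,-0.04],
  [-1,0,0,0,0,0,0],
  [-1,0,0,0,0,0,0],
  [-1,0,0,0,0,0,0],
  [-1,0,0,0,0,0,0],
  [-1,0,0,0,0,0,0],
])

```text
t: 20.98
ee_pos: [495.4, 8.6, 48.6]
orientation: [3.09, -0.562, 0.001]
ft_force: [-1.0, -8.2, 5.7]
width: 11.9
grasp_force: 30.0
```

Run:
```python
from h import *
feel()
s=grab('side','side5')
cv2.imwrite('pics/c5.png',cv2.resize(s['pixels'][180:265,190:330],None,fx=5,fy=5,interpolation=cv2.INTER_CUBIC)[:,:,::-1])
```

```text
t 20.98 pos [495.43   8.59  48.61] turned cw from -0.742: 1.1887 F [-1.  -8.2  5.7] M [-1.429  0.244  0.15 ] tau6 0.147 w 11.94 gf 30.003241002559662
```

View pics/c5.png

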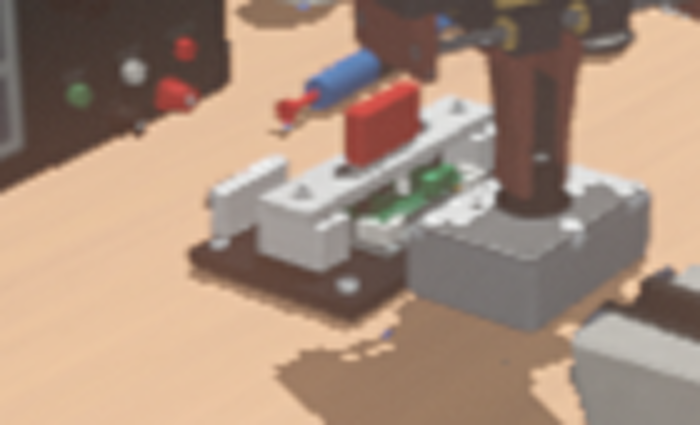

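The bar is still seated with its dowels showing at (303,190) and (457,103), and the gripper holds the knob at (535,195). I'm handing the job in.

```bash
python3 -c "
from workcell import ctrl
print(ctrl.close_job())"
```

```text
the job is handed in; nothing more can be done
None
```

The job is handed in at about 21 s: the bar lies flat on both supports with the dowels through its holes and released, and the gripper is holding the knob on the third stop (about 1.19 rad by the tool), after resting about a second on each of the first two.

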